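# Index the block under the clamp screw and tighten to the click

## Robot

A 7-joint arm with a two-finger parallel gripper is mounted at the origin on the work surface; the furniture and walls round the work are solid. World frame = base frame: x ahead of the robot, y to its left, z up, the work surface at z = 0. Lengths are in m, angles in rad, forces in N, time in s.
With the tool pointing down it reaches from about 0.35 to 0.775 m from the base axis. Payload 3.1 kg.
Tool frame: the origin (TCP) lies midway between the tips of the shut fingers; the grasp point (between the pads) lies 19 mm behind it (grasp_offset is the distance from the TCP to the grasp point, in m); z points along the fingers, y is the line along which they close (so a half turn about z gives the same grasp; the last joint's range is limited). The gripper opens to 85 mm and grips with 20 to 120 N. Pads are 22 mm wide; open, the fingers measure 114 mm over their backs; the gripper's body (76 mm by 85 mm) begins 54 mm behind the grasp point. The pads swing forward as they close: fully open they stand 13 mm farther back than shut.
Start: joints at [-0.042, 0.311, 0.014, 1.512, -0.004, 1.319, -0.027], TCP at [0.55, 0, 0.231] pointing down, gripper open.
Joint ranges: [-2.7, 2.7], [-0.3, 1.91], [-1.27, 1.3], [0.12, 2.57], [-1.44, 4.58], [0.2, 2.03], [-3.05, 3.05]. Speed limits (rad/s): [2.79, 2.79, 3.14, 3.14, 3.14, 3.14, 3.14].

## Interface

Orientations are given as a unit quaternion [w, x, y, z].
In Python, from bench import * gives the robot as it stands. The module is installed in compiled form; this text tells all that it offers.
- The arm moves only by the shell command python3 -m crank 'ROWS' [FORCE]. ROWS is JSON, a list of rows, each a list of 5 numbers: the finger opening in mm, from 0 to 85.4, then the shift along the tool's x, y, z normalised to -1 to 1, where 1 is 0.05 m, then the turn about the tool's z normalised to -1 to 1, where 1 is 90 degrees. A call has exactly 10 rows; each row shifts and turns the commanded pose from where the row before left it, along the tool's axes as they then stand; what a row does not reach is not made up. A row lasts 1/8 s, in which the tool goes at most 62.5 mm and 10.7 degrees, less where a joint would pass 70% of its speed; a pose out of reach is approached as far as the arm can. A call with a number of a shift or a turn outside -1 to 1 is refused whole. A call with a gripper value outside its range is refused whole. The fingers move at their own pace and stop on an object; FORCE is the grip in N (left out, the last holds). Time passes only in rows, so rows that do not move let the fingers close, or fill a call up. It gives the time, the measured TCP pose, the force, the opening and the grip force at its end, in the units of the state.
- read_state(): the state, without advancing time (a new reading comes with each control period).
- snapshot(name): name is "scene" or "side" or "wrist"; returns a dict with "img" (420x560x3 uint8, red, green, blue), "depth" (420x560 float32, m along the optical axis (not along the pixel's ray), 0 where there is no reading), "vertical_fov" (degrees; the focal length in pixels is half the picture's height over the tangent of half this angle, whatever the lens; pixels are square), "cx", "cy" (the principal point, pixels), "position" and "attitude" of the camera in the world. Camera axes: x right, y up, looking along -z (the intrinsics and any distortion apply to the point x, -y, -z); pixel columns grow to the right and rows downward; lengths in m; the calibration is good to about 2 mm. A picture is of the moment at which its call begins.
- hand_in(): hands the job in; it is judged then, once.
Trained networks look in a picture, given as the dict that the camera call returned (one of the last four; its "shot" number tells which), for a name from the list of things; names that differ only in an ending like _2 or _b are one class to them, and where a whole thing is asked for, a point or a joint stands for the part that bears it (a point fixed in the world has none). Each returns a list of dicts, best first, with "conf" (0 to 1); they miss things now and then, are a little off and sometimes report something else, mostly with a low value. They report only what shows in the picture. A call takes as long as a camera call. They do not tell look-alikes from the thing itself.
- find_in(picture, label): "rect" ([left, top, width, height] in pixels, round what is visible of it).
The state is a dict: "clock": time; "q": joint angles; "joint_velocities": joint speeds; "joint_torque": joint torques, N m; "ee_pos": TCP position; "tool_rot": TCP orientation; "contact_force": force on the tool from outside, world axes, zero at the start; "ft_torque": the same for the moment, N m; "opening": finger opening in m; "gripper_force": force on a finger pad.
Only numpy, scipy, OpenCV 4.12 (cv2) and the standard library are available. Lean on these libraries where they do the work, as an engineer would, in place of code of your own. Each camera call takes 0.05 s, during which the arm holds its last target. There are 200 camera calls.

## Task

Pull up the index plunger's knob, slide the carriage with its wood block along until the block is under the leaning clamp screw, and let the plunger drop fully into the locating hole there. Then turn the ratchet cap of the clamp screw clockwise until the foot clamps the block and the slip clutch gives at least two clicks (two twelfths of a turn with the thimble standing still), and let go with the block left clamped. Leave the other things on the bench where they are.

Things in the scene. Friction and masses are not known exactly. Their poses are not given: they have to be found in the camera images.
- fixture: bench clamp fixture, fixed: base plate spanning its x -88 to 88, y -57 to 223 mm, 12 mm thick. Origin on the table under the seat of the clamp screw; +x to the rear, +y along the slide to the end where the carriage starts, z up. Behind it a grey column (x 60 to 84, y -25 to 25 mm, 154 mm high) with an arm (y -15 to 15, z 117 to 143 mm) reaching forward to carry the leaning clamp screw
- carriage (a joint): travel of the aluminium carriage, m: 0 = outer station (start), 0.070 = clamping station (a stop is 1 mm further); grows as it slides along the fixture's -y. About 2 N of friction. It carries the nest with the block and, 115 mm further to the fixture's +y and 58 mm in front of the slide's line, the index plunger
- plunger (a joint): lift of the plunger pin, m: 0 = fully down in a hole, 0.013 = up to its stop; a spring pulls it down with 4 N at 0, 7 N at 0.013. The 10 mm pin stands 8 mm deep in a 12 mm hole: lift it 9 mm or more to slide the carriage. Released between the holes it rides on the index bar until a hole comes under it
- plunger_knob (a point): centre of the grip of the plunger's upright black knurled knob, 33 mm in diameter, 20 mm high (26 mm diameter just below), on the carriage's front lug; starts 74.5 mm above the table and moves with carriage and plunger. The knob's top is 10 mm above this point, the lug's top 38 mm below. x, y as the fixture's, z up
- cap_grip (a point): centre of the ratchet cap, a dark knurled cylinder 43 mm in diameter, 42 mm long; the cap turns but does not shift. 194 mm above the table, 64 mm in front of the fixture's origin. Site fixed to the fixture: z = screw axis out of the cap's free end, leaning 30 degrees from vertical to the front (fixture's -x). Below the cap, 24 to 54 mm from the point, is the thimble, 31 mm in diameter
- thimble (a joint): angle of the bare aluminium thimble below the cap, rad, growing clockwise seen from the cap's free end; screws the foot forward 5 mm per rad (0.08 N m of friction; stays where left). At 0 the foot is 7 mm (along its axis) off a block in the clamping station, which it meets near 1.4 and clamps near 1.56. Starts between 0.1 and 0.6
- clutch (a joint): angle of the ratchet cap on the thimble, rad, growing clockwise; starts at 0. Turned clockwise the cap carries the thimble along until the foot clamps the block; then the clutch slips at 0.16 N m and only the cap goes on: this value grows, one click per 30 degrees (0.52 rad), without end. Turning the cap back unscrews the thimble
- foot: ball-ended steel foot of the clamp screw, 18 mm ball (origin at its centre), that presses obliquely on the top of the block; slides along the screw's axis
- block: loose hardwood block, 50x60x45 mm, origin at the centre of its underside (30 mm above the table); lies in the carriage's nest with 1.5 mm of play and travels with it
- battery_pack: bystander, leave alone: black cordless-tool battery, 53x74x58 mm; origin at the centre of its underside
- wax_pot: bystander, leave alone: white round pot with a red lid, 61 mm wide, 60 mm high; origin at the centre of its underside
- marker: bystander, leave alone: lying marker pen, 130 mm long; origin at the centre of its underside
- try_square: bystander, leave alone: lying try square, 90x292 mm, 17 mm thick; origin at the centre of its underside
- tape_roll: bystander, leave alone: lying roll of masking tape, 93 mm across, 24 mm high; origin at the centre of its underside
- glue_bottle: bystander, leave alone: standing glue bottle, 55 mm wide, 153 mm high; origin at the centre of its underside
Things that resemble listed ones, but are neither listed nor needed, are in the scene too. There is more than one size of the block; the job needs the smallest.

How it is judged:
By the outcome, as a careful person would: the job done as asked, in the order asked, and still so for the second after the job is handed in, with the robot touching nothing.
It also fails if it takes over 54 s, if anything falls off the work surface, if the arm or the gripper's body presses on something with over 40 N, if the wrist force passes 120 N, or if a joint passes its speed limit or range.

## Working session

There is one attempt and no reset: what is moved stays moved. The work goes in short steps, Python scripts to look and compute and a shell command to move; the robot and the scene stay as the last step left them, time stands still between calls to the robot, and variables do not carry over. Pictures are saved under pics/ and viewed, at most 10 in all, crops included, and the job is handed in when it is done.

```bash
mkdir -p pics; cat > h.py <<'E'
from bench import *
import numpy as np, cv2
from scipy.spatial.transform import Rotation as R
def rot(q): return R.from_quat([q[1],q[2],q[3],q[0]]).as_matrix()
def save(s,n): cv2.imwrite('pics/'+n,s['img'][:,:,::-1])
def cloud(s):
    h,w=s['depth'].shape; f=h/2/np.tan(np.radians(s['vertical_fov'])/2)
    u,v=np.meshgrid(np.arange(w),np.arange(h)); d=s['depth']
    P=np.stack([(u-s['cx'])/f*d,-(v-s['cy'])/f*d,-d],-1)
    a=np.array(s['attitude']); M=rot(a) if a.size==4 else a
    W=P@M.T+np.array(s['position']); W[d==0]=np.nan
    return W
E
python3 - <<'E'
from h import *
for n in ['scene','side']:
    s=snapshot(n); save(s,n+'0.png')
    print(n,[ (k,s[k]) for k in s if k not in('img','depth')])
    np.savez(n+'0.npz',W=cloud(s),img=s['img'])
    for l in ['fixture','plunger_knob','thimble','clutch','block','foot','carriage','battery_pack','glue_bottle','wax_pot','marker','try_square','tape_roll']:
        print(l,[(round(d['conf'],2),np.round(d['rect']).astype(int).tolist()) for d in find_in(s,l)])
print(read_state())
E
```

```text
scene [('vertical_fov', 49.22838961885764), ('cx', 273.17352838065824), ('cy', 216.91246553091608), ('position', array([1.85100995, 0.28456668, 0.84328931])), ('attitude', array([0.56216681, 0.36272548, 0.38750706, 0.63422156])), ('shot', 1)]
fixture [(0.75, [240, 210, 93, 97])]
plunger_knob [(0.66, [318, 254, 8, 10]), (0.17, [382, 245, 16, 44])]
thimble [(0.79, [259, 210, 17, 24]), (0.63, [288, 240, 78, 12])]
clutch [(0.6, [260, 213, 13, 10])]
block [(0.96, [340, 248, 34, 24]), (0.62, [316, 222, 22, 19]), (0.49, [275, 256, 19, 19])]
foot []
carriage [(0.67, [268, 254, 64, 40])]
battery_pack [(0.47, [157, 211, 11, 15])]
glue_bottle []
wax_pot []
marker []
try_square [(0.61, [238, 211, 94, 95]), (0.52, [289, 240, 76, 12])]
tape_roll [(0.47, [396, 254, 14, 20])]
side [('vertical_fov', 47.846653998637336), ('cx', 283.19334859997167), ('cy', 205.20363133323139), ('position', array([ 0.19004509, -0.8571891 ,  1.06291979])), ('attitude', array([ 0.90438613,  0.40969567, -0.046536  , -0.10986168])), ('shot', 2)]
fixture [(0.96, [296, 178, 72, 72]), (0.21, [246, 151, 28, 20])]
plunger_knob [
[... 596 characters left out ...]
.51148943, -0.0044015 ,
        1.31920914, -0.02719387]), 'joint_velocities': array([-7.34476891e-04, -8.05871250e-04,  1.21772266e-03,  5.08945705e-04,
        1.09603163e-04, -6.95382131e-05,  1.23401814e-03]), 'joint_torque': array([-1.06368861e-03, -3.79812205e+01,  1.45037910e-01, -2.30864185e+01,
        1.21469257e-02,  1.83369761e-03,  2.88353640e-06]), 'ee_pos': array([5.50016860e-01, 3.57899906e-05, 2.31299130e-01]), 'tool_rot': array([ 8.38547445e-06,  7.07075659e-01,  7.07137902e-01, -1.98336967e-06]), 'contact_force': array([-0.16318327, -0.16162963,  0.71956412]), 'ft_torque': array([ 0.01336784, -0.0137326 ,  0.04817858]), 'gripper_force': 0.0, 'opening': 0.08549262080539305}
```

```bash
python3 - <<'E'
import cv2,numpy as np
a=cv2.imread('pics/scene0.png')[190:320,220:420]; b=cv2.imread('pics/side0.png')[120:270,200:400]
a=cv2.resize(a,(800,520),interpolation=3); b=cv2.resize(b,(800,600),interpolation=3)
cv2.imwrite('pics/a.png',a); cv2.imwrite('pics/b.png',b)
E
```

```text
(no output)
```

View pics/a.png

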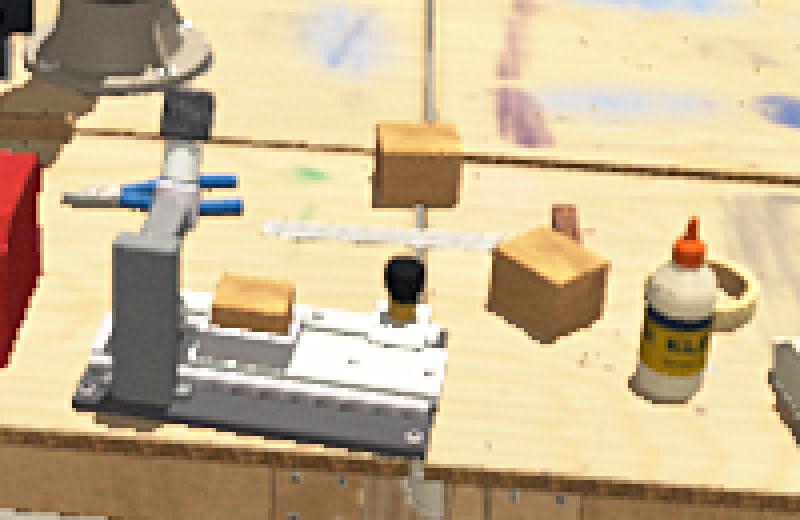

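View pics/b.png

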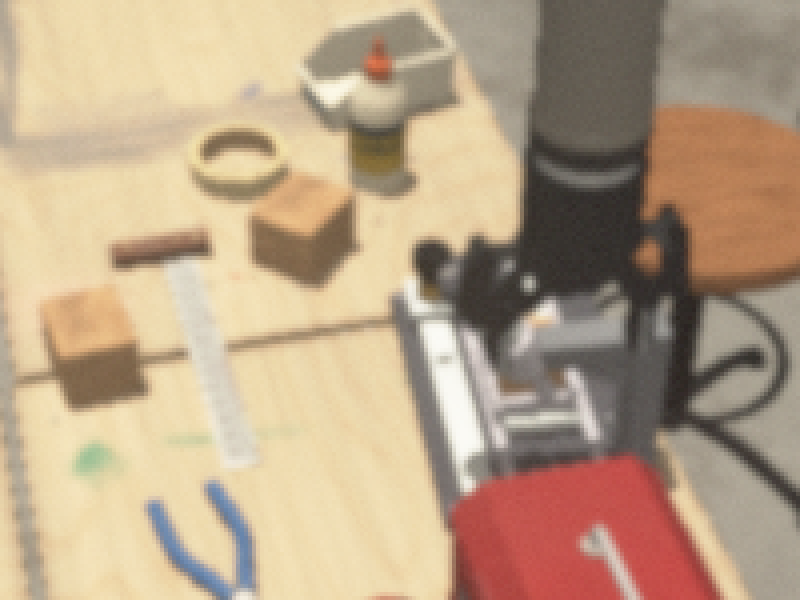

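View pics/side0.png

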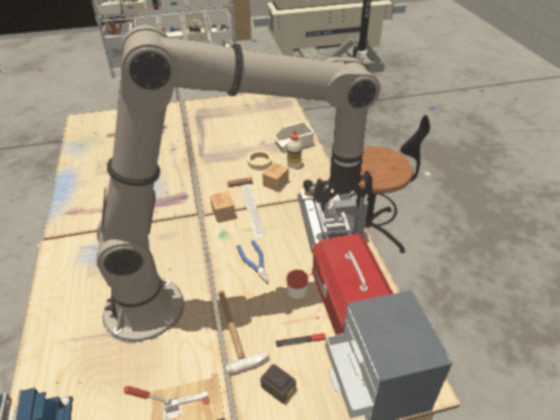

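```bash
python3 - <<'E'
import numpy as np
d=np.load('scene0.npz');W=d['W']
def p(u,v): print((u,v),np.round(W[v,u],3))
for c in [(267,215),(267,219),(264,217),(271,217),(265,229),(256,252),(256,275),(250,252),(263,252),(320,255),(321,259),(321,266),(318,259),(325,259),(284,261),(284,268),(329,272),(241,290),(326,302),(300,300),(345,255),(391,265)]: p(*c)
# knob and column clusters
import itertools
M=np.zeros(W.shape[:2],bool);M[205:310,236:335]=1
P=W[M]; P=P[np.isfinite(P).all(1)]
def hist(z0,z1,name):
    Q=P[(P[:,2]>z0)&(P[:,2]<z1)]
    print(name,len(Q),np.round(Q.min(0),3),np.round(Q.max(0),3),np.round(np.median(Q,0),3))
hist(.149,.158,'coltop'); hist(.17,.23,'cap'); hist(.079,.09,'knobtop'); hist(.07,.078,'blk')
# column face and plate edges: min area rect
import cv2
Q=P[(P[:,2]>.006)&(P[:,2]<.05)][:,:2].astype(np.float32)
print(cv2.minAreaRect(Q*1000))
Q=P[(P[:,2]>.02)&(P[:,2]<.15)][:,:2]
# rear face of the fixture: max x slab
Q=P[(P[:,2]>.09)&(P[:,2]<.15)]
print(cv2.minAreaRect((Q[:,:2]*1000).astype(np.float32)))
E
```

```text
(267, 215) [0.544 0.143 0.211]
(267, 219) [0.547 0.143 0.199]
(264, 217) [0.555 0.134 0.209]
(271, 217) [0.546 0.156 0.207]
(265, 229) [0.566 0.139 0.173]
(256, 252) [0.683 0.127 0.155]
(256, 275) [0.679 0.127 0.071]
(250, 252) [0.675 0.108 0.149]
(263, 252) [0.677 0.147 0.153]
(320, 255) [0.557 0.319 0.087]
(321, 259) [0.572 0.323 0.081]
(321, 266) [0.564 0.325 0.05 ]
(318, 259) [0.57  0.314 0.079]
(325, 259) [0.57  0.336 0.081]
(284, 261) [0.596 0.206 0.078]
(284, 268) [0.63  0.209 0.073]
(329, 272) [0.557 0.353 0.025]
(241, 290) [0.674 0.08  0.008]
(326, 302) [0.704 0.345 0.011]
(300, 300) [0.695 0.266 0.004]
(345, 255) [0.479 0.406 0.049]
(391, 265) [0.589 0.542 0.089]
coltop 126 [0.557 0.101 0.149] [0.683 0.152 0.158] [0.667 0.13  0.154]
cap 211 [0.523 0.12  0.171] [0.57  0.162 0.223] [0.547 0.141 0.198]
knobtop 124 [0.542 0.101 0.079] [0.683 0.339 0.09 ] [0.59  0.225 0.085]
blk 219 [0.557 0.101 0.07 ] [0.685 0.34  0.078] [0.611 0.202 0.075]
((365.0513916015625, 212.67022705078125), (724.4903564453125, 414.05181884765625), 9.172542572021484)
((623.3355712890625, 128.78866577148438), (50.23201370239258, 121.1085205078125), 87.49437713623047)
```

```bash
python3 - <<'E'
import numpy as np
d=np.load('scene0.npz');W=d['W']
M=np.zeros(W.shape[:2],bool);M[205:312,236:335]=1
P=W[M]; P=P[np.isfinite(P).all(1)]
Q=P[(P[:,2]>.002)&(P[:,2]<.0105)&(P[:,0]>.64)&(P[:,0]<.73)]
# rear edge: max x by y-bin
for y in np.arange(.07,.36,.02):
    q=Q[abs(Q[:,1]-y)<.01]
    if len(q): print(round(y,2),len(q),np.round(np.percentile(q[:,0],[50,90]),3))
# column rear face
q=P[(P[:,2]>.05)&(P[:,2]<.145)&(P[:,0]>.66)&(P[:,1]<.16)]
for _ in range(5):
    c=np.polyfit(q[:,1],q[:,0],1); r=q[:,0]-np.polyval(c,q[:,1]); q=q[abs(r)<.006]
print('col',len(q),c,np.degrees(np.arctan(c[0])),q[:,1].min(),q[:,1].max(),np.median(q,0))
# block rear & top
q=P[(P[:,2]>.07)&(P[:,2]<.08)&(P[:,1]<.24)&(P[:,1]>.17)&(P[:,0]<.64)]
print('blk',q.min(0),q.max(0))
q=P[(P[:,2]>.06)&(P[:,2]<.09)&(P[:,1]>.29)]; print('knob',len(q),q.min(0),q.max(0)); t=q[q[:,2]>.081]; print(t.mean(0),len(t))
q=P[(P[:,2]>.17)&(P[:,2]<.23)];
# cap cylinder fit
from scipy.optimize import least_squares
def f(p):
    yaw=p[2]; a=np.array([-.5*np.cos(yaw),-.5*np.sin(yaw),.866]); e=q-np.array([p[0],p[1],.194]); h=e@a
    rad=np.linalg.norm(e-h[:,None]*a,axis=1); 
    return np.maximum(rad-.0215,h-.021)
for yaw in (0,-.05,-.1):
    s=least_squares(lambda p:f([*p,yaw]),[.54,.14],loss='soft_l1',f_scale=.002); print(yaw,s.x,s.cost)
E
```

```text
0.07 21 [0.678 0.694]
0.09 31 [0.677 0.692]
0.11 19 [0.683 0.704]
0.13 26 [0.685 0.702]
0.15 23 [0.684 0.704]
0.17 26 [0.687 0.702]
0.19 17 [0.689 0.701]
0.21 24 [0.693 0.702]
0.23 17 [0.691 0.696]
0.25 25 [0.694 0.7  ]
0.27 19 [0.696 0.703]
0.29 18 [0.699 0.704]
0.31 15 [0.701 0.704]
0.33 18 [0.702 0.707]
0.35 20 [0.689 0.708]
col 422 [0.09804791 0.66533381] 5.599832827638377 0.10116694038599944 0.1512840467411412 [0.67770555 0.12631807 0.09969176]
blk [0.57729776 0.17293898 0.07002401] [0.63466306 0.2348033  0.07985291]
knob 178 [0.23854095 0.29821923 0.06000165] [0.57703909 0.37034608 0.08974824]
[0.56158543 0.3235922  0.08579376] 55
0 [0.52935822 0.14106108] 0.0006158938699263979
-0.05 [0.52941567 0.14106918] 0.0006146085969987612
-0.1 [0.52944462 0.14105166] 0.000614177477476004
```

```bash
python3 -m crank '[[85,0,0,-1,0.062],[85,0,0,-0.4,0],[85,0.8,-0.07,0,0],[85,0.8,-0.07,0,0],[85,0.8,-0.07,0,0],[85,0.8,-0.07,0,0],[85,0.8,-0.07,0,0],[85,0.8,-0.07,0,0],[85,0.8,-0.07,0,0],[85,0.8,-0.07,0,0]]' 40
python3 - <<'E'
from h import *
s=snapshot('wrist'); save(s,'w1.png'); W=cloud(s); np.savez('w1.npz',W=W,img=s['img'])
for l in ['plunger_knob','block','fixture','carriage']:
    for d in find_in(s,l):
        x,y,w,h=d['rect']; print(l,round(d['conf'],2),np.round(d['rect']),np.round(W[int(y+h/2),int(x+w/2)],4))
print(s['position'],read_state()['ee_pos'],read_state()['tool_rot'])
E
```

```text
clock: 2.65
ee_pos: [0.5532, 0.3224, 0.3013]
tool_rot: [0.0, 0.741, 0.672, 0.0]
contact_force: [-0.2, -0.3, 0.4]
opening: 0.0854
gripper_force: 0.0
plunger_knob 0.76 [270. 162.  26.  28.] [0.5563 0.3245 0.0842]
block 0.95 [  0. 147.  96.  79.] [0.2878 0.3348 0.0592]
block 0.78 [307. 238.  48.  57.] [0.6017 0.2119 0.0751]
block 0.7 [147.  11.  96. 104.] [0.4764 0.4471 0.0584]
fixture 0.67 [260. 134. 140. 244.] [0.6011 0.2253 0.0768]
fixture 0.52 [306. 240.  51.  57.] [0.6016 0.2093 0.0748]
carriage 0.59 [269. 138.  95. 158.] [0.5921 0.2605 0.0304]
[0.56002701 0.38852815 0.44450335] [0.55356899 0.3203763  0.30105535] [ 6.02089379e-04  7.40881357e-01  6.71635516e-01 -4.32135906e-04]
```

View pics/w1.png

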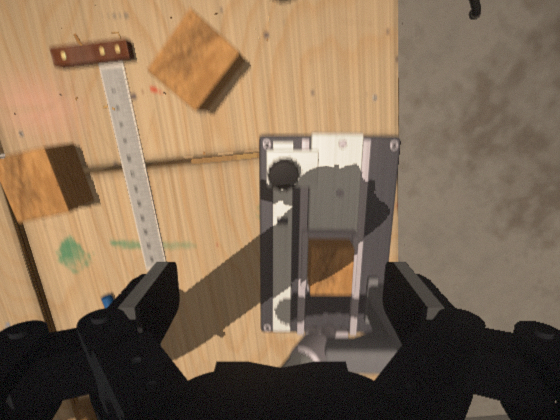

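```bash
python3 - <<'E'
from h import *
W=np.load('w1.npz')['W']
P=W[130:310,255:300].reshape(-1,3); P=P[np.isfinite(P).all(1)]
t=P[(P[:,2]>.079)&(P[:,2]<.09)&(P[:,1]>.29)]
print('knob',len(t),cv2.minEnclosingCircle((t[:,:2]*1000).astype(np.float32)),t.mean(0))
b=W[225:305,300:365].reshape(-1,3);b=b[np.isfinite(b).all(1)&(b[:,2]>.07)&(b[:,2]<.08)]
print('block',cv2.minAreaRect((b[:,:2]*1000).astype(np.float32)))
# plate outer edges: left edge step rows
pl=W[125:335,250:405].reshape(-1,3); m=np.isfinite(pl).all(1)&(pl[:,2]>.008)&(pl[:,2]<.016)&(pl[:,1]>.14)
q=pl[m]; L=[]
for y in np.arange(.15,.35,.01):
    k=q[abs(q[:,1]-y)<.005]
    if len(k)>5: L.append((y,k[:,0].min(),k[:,0].max()))
L=np.array(L); 
for c in (1,2):
    p=np.polyfit(L[:,0],L[:,c],1); print(p,np.degrees(np.arctan(p[0])),np.abs(L[:,c]-np.polyval(p,L[:,0])).max())
print(read_state()['ee_pos'])
E
```

```text
knob 762 ((556.1646118164062, 322.546630859375), 17.13663101196289) [0.5561614  0.32300622 0.08493912]
block ((601.6572875976562, 202.4340362548828), (60.041831970214844, 49.93125534057617), 83.93791198730469)
[0.10825127 0.49140257] 6.178282639867911 0.0007339192712702003
[0.12969307 0.66151698] 7.389617757912267 0.0031218549218826608
[0.55356899 0.3203763  0.30105535]
```

```bash
python3 -m crank '[[85,0.054,0.046,-0.0,0.006],[85,0,0,1,0],[85,0,0,1,0],[85,0,0,1,0],[85,0,0,1,0],[85,0,0,0.9,0],[30,0,0,0,0],[30,0,0,0,0],[30,0,0,0,0],[30,0,0,0,0]]' 40
python3 -c "
from bench import *
s=read_state();print(s['ee_pos'],s['contact_force'],s['opening'],s['gripper_force'])"
```

```text
clock: 4.15
ee_pos: [0.5564, 0.3252, 0.0598]
tool_rot: [-0.0, 0.744, 0.668, 0.002]
contact_force: [-3.8, -1.1, 5.9]
opening: 0.032
gripper_force: 40.2
[0.55643678 0.32521787 0.05983589] [-3.79384661 -1.10456343  5.90236117] 0.032049333197667805 40.23412764072418
```

```bash
python3 -m crank '[[30,0,0,0,0],[30,0,0,-0.06,0],[30,0,0,-0.06,0],[30,0,0,-0.06,0],[30,0,0,-0.06,0],[30,0,0,0,0],[30,0,0,0,0],[30,0,0,0,0],[30,0,0,0,0],[30,0,0,0,0]]' 60
```

```text
clock: 5.4
ee_pos: [0.5561, 0.3233, 0.0683]
tool_rot: [0.0, 0.744, 0.668, 0.0]
contact_force: [2.5, 1.3, -7.2]
opening: 0.0313
gripper_force: 58.4
```

```bash
python3 -m crank '[[30,-0.1,0,0,0],[30,-0.2,0,0,0],[30,-0.2,0,0,0],[30,-0.2,0,0,0],[30,-0.2,0,0,0],[30,-0.2,0,0,0],[30,-0.2,0,0,0],[30,-0.1,0,0,0],[30,0,0,0,0],[30,0,0,0,0]]' 60
python3 - <<'E'
from h import *
s=snapshot('side');save(s,'s2.png')
st=read_state();print(st['ee_pos'],st['contact_force'],np.linalg.norm(st['ee_pos'][:2]-[.5561,.3233]))
E
```

```text
clock: 6.65
ee_pos: [0.5488, 0.2542, 0.0686]
tool_rot: [0.0, 0.744, 0.668, 0.001]
contact_force: [5.1, 1.7, -5.6]
opening: 0.0315
gripper_force: 58.5
[0.54875251 0.25420052 0.06853748] [ 6.32549258  1.51164874 -7.11781243] 0.06948902163458509
```

```bash
python3 -m crank '[[50,0,0,0,0],[50,0,0,0,0],[50,0,0,0,0],[50,0,0,0,0],[60,0,0,0,0],[85,0,0,0,0],[85,0,0,0,0],[85,0,0,0,0],[85,0,0,-0.7,0],[85,0,0,-1,0]]' 60
python3 - <<'E'
from h import *
s=snapshot('wrist');save(s,'w3.png');W=cloud(s)
d=find_in(s,'plunger_knob');print(d)
x,y,w,h=map(int,d[0]['rect']); P=W[y:y+h,x:x+w].reshape(-1,3);P=P[np.isfinite(P).all(1)]
t=P[(P[:,2]>.076)&(P[:,2]<.11)];print(len(t),np.median(t,0),cv2.minEnclosingCircle((t[:,:2]*1000).astype(np.float32)))
b=W.reshape(-1,3);b=b[np.isfinite(b).all(1)&(b[:,2]>.07)&(b[:,2]<.079)&(b[:,1]>.09)&(b[:,1]<.2)&(b[:,0]>.57)&(b[:,0]<.63)]
print('block',len(b),b.min(0),b.max(0))
print(read_state()['ee_pos'])
E
```

```text
clock: 7.95
ee_pos: [0.5469, 0.2534, 0.1524]
tool_rot: [-0.001, 0.744, 0.668, -0.002]
contact_force: [1.7, 0.6, -0.3]
opening: 0.085
gripper_force: 0.0
[{'rect': [257.5, 188.1, 51.9, 54.8], 'conf': 0.86}]
1970 [0.54881893 0.25403537 0.08498479] ((548.610595703125, 252.10780334472656), 17.3176212310791)
block 2656 [0.57002306 0.11635726 0.07001151] [0.62131643 0.16431529 0.07755556]
[0.55240869 0.25625076 0.1600668 ]
```

View pics/w3.png

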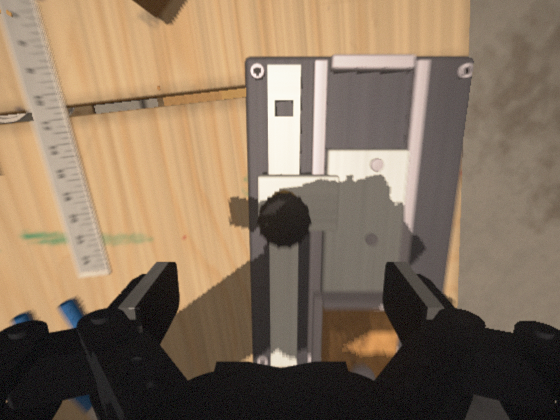

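```bash
python3 -m crank '[[85,0,0,-0.9,0],[85,0,0,-0.9,0],[85,0,0,-0.6,0],[85,-0.77,-0.043,0,0],[85,-0.77,-0.043,0,0],[85,-0.77,-0.043,0,0],[85,0,0,0,0.115],[85,0,0,0,0.115],[85,0,0,0,0.115],[85,0,0,0,0.115]]' 60
python3 - <<'E'
from h import *
print(read_state()['q'])
s=snapshot('wrist');save(s,'w4.png');W=cloud(s);st=read_state();print(st['ee_pos'],st['tool_rot'],s['position'])
P=W.reshape(-1,3);u,v=np.meshgrid(range(560),range(420));k=np.isfinite(P).all(1)&(P[:,2]>.175)&(P[:,2]<.226)&(abs(P[:,0]-.53)<.05)&(abs(P[:,1]-.14)<.05)
q=P[k];print(len(q),q.min(0),q.max(0))
from scipy.optimize import least_squares
yaw=-.107;a=np.array([-.5*np.cos(yaw),-.5*np.sin(yaw),.866])
def f(p):
    e=q-np.array([p[0],p[1],.194]);h=e@a;rad=np.linalg.norm(e-h[:,None]*a,axis=1)
    dr=rad-.0215;dh=h-.021
    return np.where((dr<0)&(dh<0),np.maximum(dr,dh),np.maximum(dr,dh))
r=least_squares(f,[.53,.14],loss='soft_l1',f_scale=.002);print(r.x,r.cost)
E
```

```text
clock: 9.3
ee_pos: [0.5295, 0.1399, 0.273]
tool_rot: [-0.0, 0.933, 0.36, -0.0]
contact_force: [-0.6, -0.5, 0.3]
opening: 0.0851
gripper_force: 0.0
[-0.32646893  0.28767677  0.04892113  1.44101933 -0.01405762  1.41351672
 -1.11264252]
[0.52949588 0.1398881  0.2730221 ] [ 2.36809234e-05  9.33788157e-01  3.57826291e-01 -1.51431222e-04] [0.57968717 0.18417382 0.41625916]
4544 [0.50585651 0.11801612 0.17507167] [0.56058145 0.16125579 0.2219407 ]
[0.53008777 0.13882062] 0.0020875215282207217
```

View pics/w4.png

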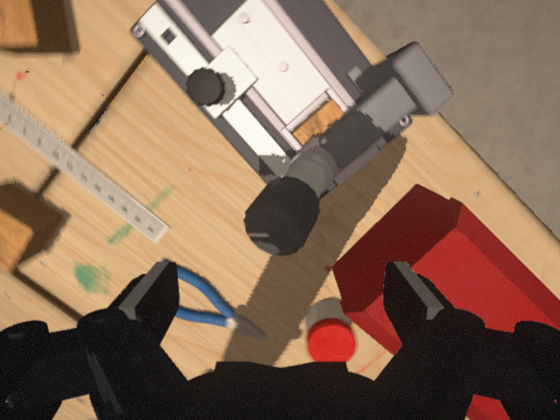

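```bash
python3 -m crank '[[85,0,0,0,0.104],[85,0,0,0,0.104],[75,0,0,0.98,0],[65,0,0,0.98,0],[60,0,0,0,0],[30,0,0,0,0],[30,0,0,0,0],[30,0,0,0,0],[30,0,0,0,0],[30,0,0,0,0]]' 60
```

```text
clock: 10.6
ee_pos: [0.5295, 0.1393, 0.1761]
tool_rot: [0.0, 0.979, 0.206, -0.0]
contact_force: [-5.5, -2.1, -0.1]
opening: 0.0473
gripper_force: 62.9
```

```bash
python3 -m crank '[[30,0,0,0,0.11],[30,0,0,0,0.11],[30,0,0,0,0.11],[30,0,0,0,0.11],[30,0,0,0,0.11],[30,0,0,0,0.11],[30,0,0,0,0],[60,0,0,0,0],[60,0,0,0,0],[60,0,0,0,0]]' 60
python3 - <<'E'
from h import *
s=snapshot('wrist');save(s,'w5.png');s=snapshot('scene');save(s,'sc5.png');print(read_state()['q'],read_state()['tool_rot'])
a=cv2.imread('pics/w4.png')[140:270,210:360];b=cv2.imread('pics/w5.png')
cv2.imwrite('pics/c5.png',np.vstack([cv2.resize(np.hstack([cv2.resize(cv2.imread('pics/scene0.png')[195:275,240:310],(400,300)),cv2.resize(s['img'][195:275,240:310,::-1],(400,300))]),(800,300)),np.hstack([cv2.resize(a,(400,300)),cv2.resize(b,(400,300))])]))
E
```

```text
clock: 11.85
ee_pos: [0.5309, 0.1406, 0.1759]
tool_rot: [-0.001, 0.952, -0.306, 0.001]
contact_force: [-0.2, 0.3, -0.1]
opening: 0.0602
gripper_force: 0.0
[-0.49583684  0.34779463  0.27133482  1.61499533 -0.09862644  1.19109541
 -2.39593619] [-3.47653500e-04  9.52079265e-01 -3.05850840e-01  4.64025773e-04]
```

View pics/c5.png

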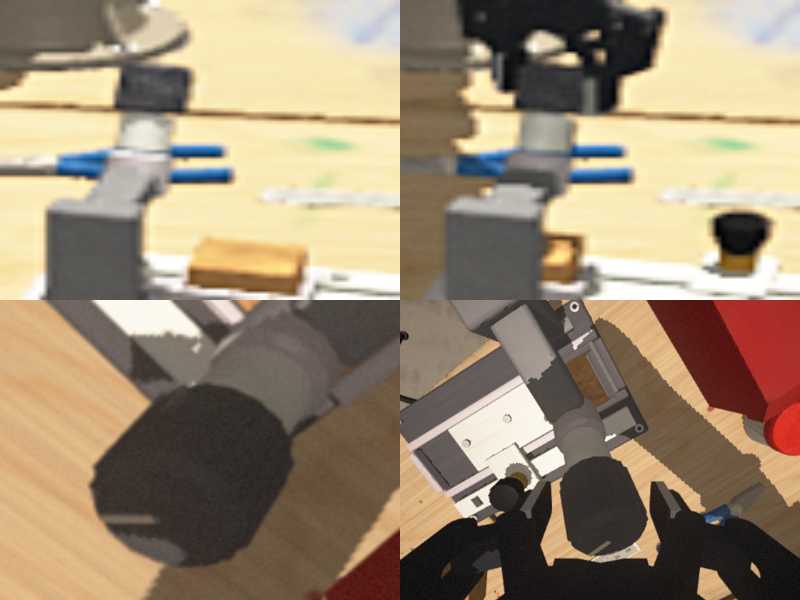

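```bash
cat >> h.py <<'E'
def mark(s=None):
    s=s or snapshot('wrist'); W=cloud(s); yaw=-.107; c=np.array([.530,.139,.194])
    xf=np.array([np.cos(yaw),np.sin(yaw),0]);yf=np.array([-xf[1],xf[0],0]);a=-.5*xf+.866*np.array([0,0,1])
    b=np.cross(a,yf); e=W-c;h=e@a;x=e@b;y=e@yf;r=np.hypot(x,y)
    g=s['img'].min(-1).astype(int)
    k=(abs(h-.021)<.005)&(r<.021); 
    if k.sum()<5: return 'none'
    m=k&(g>np.median(g[k])+30)&(r<.0195)
    v,u=np.where(m)
    # clockwise seen from free end = negative rotation about a
    return k.sum(),m.sum(),np.round(np.median(g[k])),'mark',np.round([np.mean(x[m]),np.mean(y[m])],4),'cw angle',round(-np.degrees(np.arctan2(np.mean(y[m]),np.mean(x[m]))),1),(u.mean(),v.mean())
E
python3 -c "
from h import *
print(mark())"
```

```text
(np.int64(5176), np.int64(262), np.float64(44.0), 'mark', array([0.0041, 0.0071]), 'cw angle', np.float64(-60.2), (np.float64(284.10305343511453), np.float64(348.72137404580155)))
```

```bash
python3 -m crank '[[60,0,0,0,-0.11],[60,0,0,0,-0.11],[60,0,0,0,-0.11],[60,0,0,0,-0.11],[60,0,0,0,-0.11],[60,0,0,0,-0.11],[30,0,0,0,0],[30,0,0,0,0],[30,0,0,0,0],[30,0,0,0,0]]' 60; python3 -c "
from h import *
print(mark())"
```

```text
clock: 13.25
ee_pos: [0.5301, 0.1395, 0.1761]
tool_rot: [0.0, 0.979, 0.205, 0.001]
contact_force: [-1.8, 0.4, 6.0]
opening: 0.0472
gripper_force: 61.1
(np.int64(5367), np.int64(241), np.float64(39.0), 'mark', array([0.0036, 0.0075]), 'cw angle', np.float64(-64.4), (np.float64(242.34439834024897), np.float64(330.0497925311203)))
```

```bash
python3 -m crank '[[30,0,0,0,0.11],[30,0,0,0,0.11],[30,0,0,0,0.11],[30,0,0,0,0.11],[30,0,0,0,0.11],[30,0,0,0,0.11],[30,0,0,0,0],[60,0,0,0,0],[60,0,0,0,0],[60,0,0,0,-0.11]]' 60; python3 -c "
from h import *
s=snapshot('wrist');save(s,'w6.png');print(mark(s))"
```

```text
clock: 14.55
ee_pos: [0.5295, 0.1399, 0.1741]
tool_rot: [0.0, 0.975, -0.221, -0.0]
contact_force: [-0.3, 0.6, -0.3]
opening: 0.0601
gripper_force: 0.0
(np.int64(5087), np.int64(287), np.float64(44.0), 'mark', array([-0.001,  0.007]), 'cw angle', np.float64(-98.1), (np.float64(270.5365853658537), np.float64(344.411149825784)))
```

```bash
python3 -m crank '[[60,0,0,0,-0.11],[60,0,0,0,-0.11],[60,0,0,0,-0.11],[60,0,0,0,-0.11],[60,0,0,0,-0.11],[60,0,0,0,0],[30,0,0,0,0],[30,0,0,0,0],[30,0,0,0,0],[30,0,0,0,0]]' 60; python3 -c "
from h import *
s=snapshot('wrist');save(s,'w7.png');print(mark(s))"
```

```text
clock: 15.85
ee_pos: [0.5298, 0.1392, 0.1755]
tool_rot: [0.001, 0.979, 0.205, 0.0]
contact_force: [-2.5, -0.7, 3.7]
opening: 0.0475
gripper_force: 62.0
(np.int64(5436), np.int64(224), np.float64(39.0), 'mark', array([-0.0033,  0.0078]), 'cw angle', np.float64(-113.0), (np.float64(248.10714285714286), np.float64(322.80357142857144)))
```

```bash
sed -i "s/round(-np.degrees/round(np.degrees/" h.py; python3 -m crank '[[30,0,0,0,0.11],[30,0,0,0,0.11],[30,0,0,0,0.11],[30,0,0,0,0.11],[30,0,0,0,0.11],[30,0,0,0,0.11],[30,0,0,0,0],[60,0,0,0,0],[60,0,0,0,0],[60,0,0,0,-0.11]]' 60; python3 -c "
from h import *
s=snapshot('wrist');save(s,'w8.png');print(mark(s))"
```

```text
clock: 17.15
ee_pos: [0.5296, 0.1402, 0.1744]
tool_rot: [0.0, 0.975, -0.22, -0.0]
contact_force: [0.1, -0.4, 0.4]
opening: 0.06
gripper_force: 0.0
(np.int64(5068), np.int64(272), np.float64(44.0), 'mark', array([-0.0037,  0.0036]), 'cw angle', np.float64(136.0), (np.float64(278.1985294117647), np.float64(337.46691176470586)))
```

```bash
python3 -m crank '[[60,0,0,0,-0.11],[60,0,0,0,-0.11],[60,0,0,0,-0.11],[60,0,0,0,-0.11],[60,0,0,0,-0.11],[60,0,0,0,0],[30,0,0,0,0],[30,0,0,0,0],[30,0,0,0,0],[30,0,0,0,0]]' 60; python3 -c "
from h import *
s=snapshot('wrist');save(s,'w9.png');print(mark(s))"
```

```text
clock: 18.45
ee_pos: [0.5299, 0.1393, 0.1757]
tool_rot: [0.001, 0.979, 0.205, 0.0]
contact_force: [-2.3, 0.6, 5.6]
opening: 0.0477
gripper_force: 61.9
(np.int64(5415), np.int64(201), np.float64(39.0), 'mark', array([-0.0043,  0.0034]), 'cw angle', np.float64(141.9), (np.float64(261.1542288557214), np.float64(326.8059701492537)))
```

```bash
python3 -m crank '[[30,0,0,0,0.11],[30,0,0,0,0.11],[30,0,0,0,0.11],[30,0,0,0,0.11],[30,0,0,0,0.11],[30,0,0,0,0.11],[30,0,0,0,0],[60,0,0,0,0],[60,0,0,0,0],[60,0,0,0,-0.11]]' 60; python3 -c "
from h import *
s=snapshot('wrist');save(s,'w10.png');print(mark(s))
a=[cv2.imread(f'pics/w{i}.png')[200:410,180:400] for i in (6,8,10)]
a.insert(0,cv2.imread('pics/w5.png')[200:410,180:400])
a=[cv2.resize(x,(400,300)) for x in a]
cv2.imwrite('pics/m.png',np.vstack([np.hstack(a[:2]),np.hstack(a[2:])]))"
```

```text
clock: 19.75
ee_pos: [0.5295, 0.1403, 0.1743]
tool_rot: [0.0, 0.975, -0.22, -0.0]
contact_force: [-0.2, -0.6, 0.1]
opening: 0.06
gripper_force: 0.0
(np.int64(5094), np.int64(245), np.float64(44.0), 'mark', array([-0.0033, -0.0007]), 'cw angle', np.float64(-167.2), (np.float64(291.1877551020408), np.float64(334.1224489795918)))
```

View pics/m.png

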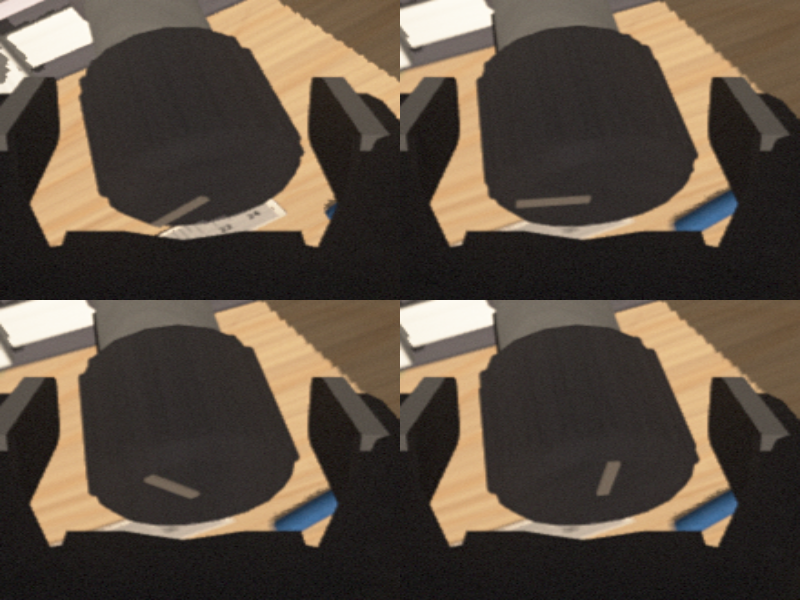

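```bash
python3 -m crank '[[60,0,0,0,-0.11],[60,0,0,0,-0.11],[60,0,0,0,-0.11],[60,0,0,0,-0.11],[60,0,0,0,-0.11],[60,0,0,0,0],[30,0,0,0,0],[30,0,0,0,0],[30,0,0,0,0],[30,0,0,0,0]]' 60; python3 -m crank '[[30,0,0,0,0.11],[30,0,0,0,0.11],[30,0,0,0,0.11],[30,0,0,0,0.11],[30,0,0,0,0.11],[30,0,0,0,0.11],[30,0,0,0,0],[60,0,0,0,0],[70,0,0,0,0],[85,0,0,0,0]]' 60;  python3 -c "
from h import *
print(mark(),read_state()['ft_torque'])"
```

```text
clock: 21.05
ee_pos: [0.5299, 0.1393, 0.1757]
tool_rot: [0.001, 0.979, 0.205, 0.0]
contact_force: [-1.7, -0.6, 4.8]
opening: 0.0479
gripper_force: 61.9
clock: 22.3
ee_pos: [0.5295, 0.1402, 0.1742]
tool_rot: [0.0, 0.952, -0.306, -0.001]
contact_force: [0.1, -0.2, 0.2]
opening: 0.0846
gripper_force: 0.0
(np.int64(5288), np.int64(289), np.float64(45.0), 'mark', array([-0.0002, -0.0035]), 'cw angle', np.float64(-92.6), (np.float64(304.961937716263), np.float64(332.2352941176471))) [-0.00460969 -0.03075009 -0.05209773]
```

```bash
python3 -m crank '[[85,0,0,0,0],[85,0,0,-0.8,0],[85,0,0,-0.9,0],[85,0,0,-0.9,-0.11],[85,0,0,-0.5,-0.11],[85,0,0,0,-0.11],[85,0,0,0,-0.11],[85,0,0,0,-0.11],[85,0,0,0,-0.11],[85,0,0,0,-0.11]]';  python3 - <<'E'
from h import *
s=snapshot('wrist');c=snapshot('scene');W=cloud(s)
d=find_in(s,'plunger_knob');print(d[:1])
if d:
    x,y,w,h=map(int,d[0]['rect']); P=W[y:y+h,x:x+w].reshape(-1,3);P=P[np.isfinite(P).all(1)];t=P[(P[:,2]>.077)&(P[:,2]<.12)];print(np.median(t,0))
cv2.imwrite('pics/fin.png',np.hstack([cv2.resize(s['img'][:,:,::-1],(400,300)),cv2.resize(c['img'][195:315,230:390,::-1],(400,300),interpolation=3)]))
E
```

```text
clock: 23.6
ee_pos: [0.5298, 0.1399, 0.3299]
tool_rot: [-0.0, 0.956, 0.292, -0.0]
contact_force: [-0.5, -0.4, 0.3]
opening: 0.0851
gripper_force: 0.0
[{'rect': [189.3, 87.5, 30.0, 31.0], 'conf': 0.85}]
[0.54885106 0.25144425 0.08509311]
```

View pics/fin.png

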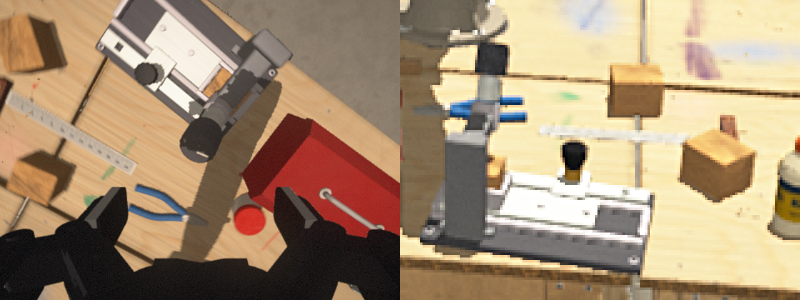

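```bash
python3 -c "
from bench import *
print(hand_in())"
```

```text
the job is handed in; nothing more can be done
None
```

The job is handed in: the carriage is indexed at the clamping station with the plunger fully down. The cap turned clockwise about 250° in all, more than clamping plus two clicks needs; I inferred the clamping and the clicks from that angle and did not see them directly.

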